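# Mark the half portion and hold the topping gate half open

## Robot

A 7-joint arm with a two-finger parallel gripper is mounted at the origin on the work surface. World frame = base frame: x ahead of the robot, y to its left, z up, the work surface at z = 0. Lengths are in m, angles in rad, forces in N, time in s.
With the tool pointing down it reaches from about 0.425 to 0.95 m from the base axis. Payload 16.7 kg.
Tool frame: the origin (TCP) lies midway between the tips of the shut fingers; the grasp point (between the pads) lies behind it (arm.hold_point_z is the z of the grasp point in the tool frame, in m); z points along the fingers, y is the direction in which the jaws open and shut (so a half turn about z gives the same grasp; the last joint's range is limited). The gripper opens to 94 mm and grips with 3 to 60 N. Pads are 16 mm wide; open, the fingers measure 119 mm over their backs; the gripper's body (75 mm by 177 mm) begins 78 mm behind the grasp point.
Start: joints at [1.151, 0.426, 0.074, 1.606, -0.034, 1.111, -0.067], TCP at [0.181, -0.65, 0.185] pointing down, gripper open.
Joint ranges: [-2.85, 2.85], [-0.5, 2.14], [-1.23, 1.37], [0.21, 2.46], [-1.02, 4.16], [0.16, 2.05], [-2.73, 2.73]. Speed limits (rad/s): [1.89, 1.89, 2.39, 2.39, 3.01, 3.01, 3.01].

## Interface

Orientations are given as a 3x3 rotation matrix whose columns are the frame's x, y, z axes.
In Python, from plant import arm, release, clamp, solve_ik, readout, optics, job gives the robot as it stands. Calls block until the motion is done:
- arm.move_to(position, orientation): joint-space move of the TCP to a pose.
- arm.servo_line(position, frame=None, velocity=0.15, stop_force=None): straight line of the TCP; frame=None keeps the orientation; velocity is the mean speed in m/s. With stop_force (N) it stops when the force on the tool has changed by that much, and returns True; else False.
- arm.goto_joints(angles): joint-space move.
- release() and clamp(force=None): open the fingers fully, or close them until they stop; force is the grip in N (None keeps the last).
- arm.dwell(seconds).
- solve_ik(position, orientation): joint angles nearest the present ones, or None.
- readout.get_obs(): the state.
- optics.capture(name): name is "scene" or "top" or "wrist"; returns (picture, depth): 400x640x3 uint8, red, green, blue; 400x640 float32, m along the optical axis (not along the pixel's ray), 0 where there is no reading.
- optics.get_calibration(name): a dict with "camera_matrix" (3x3 intrinsics, pixels), "R" (3x3) and "t" (3): a world point X has camera coordinates R X + t. Camera axes: x right, y down, z forward; pixel columns grow to the right and rows downward; lengths in m; the calibration is good to about 2 mm. The wrist camera is an equidistant fisheye: a pixel r from the principal point sees the ray r / f radians off the axis. A picture is of the moment at which its call begins: read the wrist's pose just before it. get_calibration takes no time and is no camera call; for the wrist camera it gives the pose at the moment of the call.
A pose or a line that the arm cannot do raises arm.Unreachable and nothing moves.
- job.finish_job(): hands the job in, once; it reports no verdict.
Trained networks look in the newest picture that a camera, given by its name, has taken for a name from the list of things; names that differ only in an ending like _2 or _b are one class to them, and where a whole thing is asked for, a point or a joint stands for the part that bears it (a point fixed in the world has none). Each returns a list of dicts, best first, with "p" (0 to 1); they miss things now and then, are a little off and sometimes report something else, mostly with a low value. They report only what shows in the picture. A call takes as long as a camera call.
- optics.regions_of(camera, query): "pixels" (400x640 bool, what is visible of it) and "rect" ([left, top, right, bottom] in pixels, round what is visible of it).
The state is a dict: "clock": time; "q": joint angles; "dq": joint speeds; "effort": joint torques, N m; "position": TCP position; "eef_rot": TCP orientation; "contact_force": force on the tool from outside, world axes, zero at the start; "wrist_torque": the same for the moment, N m; "width": finger opening in m.
Only numpy, scipy, OpenCV 4.12 (cv2) and the standard library are available. Lean on these libraries where they do the work, as an engineer would, in place of code of your own. Each camera call takes 0.05 s, during which the arm holds its last target.

## Task

Take the yellow-headed marker pin out of its stand and push it all the way into the middle of the three holes on the white rail of the topping portioner, and let go of it while the gate is still shut. Then slide the red-handled sprung gate open until its yellow pointer line is level with the pin, which is half of its travel, and hold it steady there against the spring: finish while still holding the gate half open. Never let the gate open as far as the large-portion hole (the last one it passes), leave the pin in its hole, and do not disturb the other things on the counter.

Things in the scene. Friction and masses are not known exactly. Their poses are not given: they have to be found in the camera images.
- portioner: Fixed metal topping portioner, 160 (x) x 250 (y) mm; origin at the centre of its underside on the counter, z up, +y the way the gate opens. Deck (top 60 mm up) at x -80 to +40 mm with a chute opening under the gate. White rail, top 85 mm up, at x +40 to +80 mm, with three vertical holes in a row along y. Grey spring housing, 95 mm high, on the deck at y +85 to +125 mm.
- hole_half (a point): Centre of the mouth of the middle (half-portion) hole in the white rail's top, at (60, -15, 85) mm in the portioner's frame; short green lines flank it. Round, 10 mm wide, 26 mm deep, flat bottom. Equal holes lie 17.5 mm to either side: small portion at -y, large portion at +y.
- gate (a joint): Opening of the sprung gate in m: 0 shut, growing along the portioner's +y to 0.070; half is 0.035. The spring pulls it shut: 4 N at 0, 9 N at half, 14 N fully open, plus 1 N friction. Dark steel plate 108 (x) x 86 (y) mm, top 68 mm above the counter; a yellow line on it, in line with the handle's middle, points at the rail: level with the three holes at 0.0175, 0.035, 0.0525.
- gate_handle (a point): Red upright block on the gate, 30 (x) x 18 (y) x 45 mm high, axes as the portioner's; this point is the centre of its top, at (-20, -50, 113) mm in the portioner's frame when shut; the gate plate lies 45 mm below. Free on all sides for a grip from above.
- pin: Upright marker pin, about 50 g, 68 mm long: steel shaft 8 mm thick and 42 mm long whose last 6 mm taper to 3 mm, then a square yellow head 18 x 18 mm, 26 mm high. Origin at the centre of its foot, z up, x and y square to the head's sides. Starts in its stand, foot 24 mm and head 66 to 92 mm above the counter. Fully in a rail hole its head's underside is 16 mm above the rail.
- pin_stand: Fixed grey block 70 x 70 x 50 mm with one vertical hole, 10 mm wide and 26 mm deep, in the middle of its top, where the pin starts. Origin at the centre of its underside. It and the herb jar may change places.
- herb_jar: Bystander: glass jar with a green cap, 60 mm in diameter, 90 mm high; origin at the centre of its underside.
- sauce_bottle: Bystander: orange sauce bottle, 60 mm in diameter, 190 mm high, beyond the portioner; origin at the centre of its underside.
- ramekin: Bystander: small black bowl, 72 mm in diameter, 40 mm high, left of the pin stand and jar; origin at the centre of its underside.
- tub: Bystander: clear open plastic tub 130 x 130 x 90 mm; origin at the centre of its underside.
- scraper: Bystander: steel dough scraper lying flat, about 100 x 150 x 18 mm with a white grip; origin on its underside.
- spatula: Bystander: spatula lying flat, 260 mm long; origin on its underside.
- bowl: Bystander: steel bowl, 130 mm in diameter, 60 mm high; origin at the centre of its underside.

How it is judged:
On the way, in this order (a step that is already met when the one before it is completed fails the run):
1. the pin is fully in the middle hole and let go, with the gate still shut (horizontal distance between pin and hole_half below 0.005 m and z of pin in the frame of hole_half below -0.02 m and angle between the z axis of pin and the z axis of portioner, either way round below 0.15 rad and contact force between the fingers and pin below 0.1 N and value of joint gate below 0.008 m), for 0.2 s.
2. the gate is held steady by the fingers at half travel (value of joint gate between 0.029 and 0.041 m and contact force between the fingers and gate above 2 N), for 1 s.
At the end, for the whole second after the job is handed in: The fingers hold the gate handle (over 2 N of contact) with the gate at rest at half travel, 35 mm within 6 mm, and the pin stands untouched in the middle hole, its foot at least 20 mm below the rail's top, within 5 mm of the hole's axis and upright within 0.15 rad (all of step 2 and velocity of joint gate between -0.01 and 0.01 m/s and contact force between pin and gate below 0.1 N and horizontal distance between pin and hole_half below 0.005 m and z of pin in the frame of hole_half below -0.02 m and angle between the z axis of pin and the z axis of portioner, either way round below 0.15 rad and contact force between the fingers and pin below 0.1 N); the arm keeps its last pose, push and grip.
It fails at once if the gate is opened as far as the large-portion hole (past 52 mm) (value of joint gate above 0.052 m).
It fails at once if a bystander is shifted by more than 30 mm (distance of any of herb_jar, sauce_bottle, ramekin, tub, scraper, spatula, bowl from where it was at the start of the episode above 0.03 m).
It also fails if it takes over 64 s, if anything falls off the work surface, if the arm or the gripper's body presses on something with over 40 N, if the wrist force passes 120 N, or if a joint passes its speed limit or range.

## Working session

There is one attempt and no reset: what is moved stays moved. The work goes in short steps, each a Python script; the robot and the scene stay as the last script left them, time stands still between calls to the robot, and variables do not carry over. Pictures are saved under pics/ and viewed, and the job is handed in when it is done.

```bash
ls; mkdir -p pics; python3 - <<'E'
from plant import arm, readout, optics
import cv2
for n in("scene","top","wrist"):
    p,d=optics.capture(n); cv2.imwrite(f"pics/a_{n}.png",p[:,:,::-1])
    c=optics.get_calibration(n); print(n,c)
o=readout.get_obs(); print(o['clock'],o['position'],o['width'],arm.hold_point_z)
E
```

```text
pics
scene {'camera_matrix': array([[485.34209468,   0.        , 314.13697196],
       [  0.        , 485.34209468, 196.85858104],
       [  0.        ,   0.        ,   1.        ]]), 'R': array([[-0.51285931,  0.85825945, -0.01913215],
       [ 0.55475885,  0.31432776, -0.77035101],
       [-0.65514727, -0.40569542, -0.63733294]]), 't': array([ 0.29225253, -0.26274558,  1.76297281])}
top {'camera_matrix': array([[508.12912177,   0.        , 311.74517553],
       [  0.        , 508.12912177, 195.53675542],
       [  0.        ,   0.        ,   1.        ]]), 'R': array([[ 0.02446267, -0.99969933,  0.00168269],
       [-0.99155829, -0.02447778, -0.1273303 ],
       [ 0.1273332 ,  0.00144635, -0.99185894]]), 't': array([-0.01581285,  0.60631507,  1.29472973])}
wrist {'camera_matrix': array([[309.70691629,   0.        , 316.99791712],
       [  0.        , 309.70691629, 196.18098514],
       [  0.        ,   0.        ,   1.        ]]), 'R': array([[ 2.67714216e-01, -9.63498256e-01, -4.57973758e-04],
       [-9.31610811e-01, -2.58975298e-01,  2.55015866e-01],
       [-2.45825946e-01, -6.78447192e-02, -9.66936760e-01]]), 't': array([-0.67406523, -0.02749378,  0.39067755])}
0.15 [ 0.18041992 -0.65007641  0.18417224] 0.09378465620159364 -0.0188
```

View pics/a_scene.png

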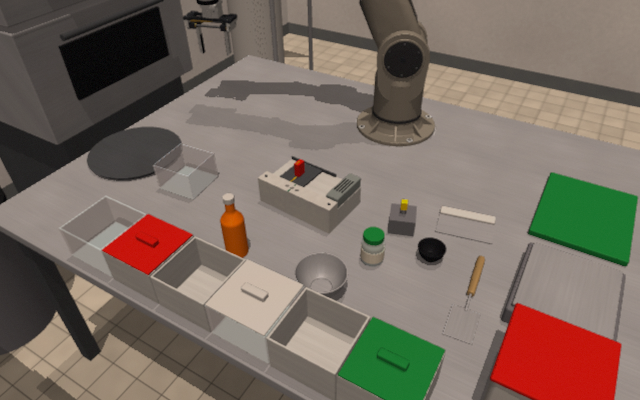

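View pics/a_top.png

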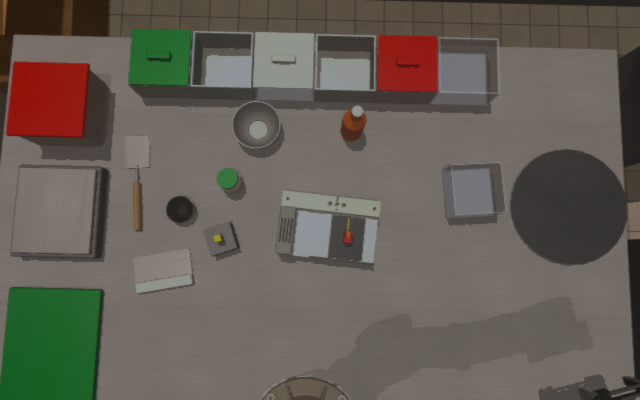

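```bash
cat > h.py <<'E'
from plant import arm, release, clamp, solve_ik, readout, optics, job
import numpy as np, cv2
def cloud(n,d,m):
    c=optics.get_calibration(n);K=c['camera_matrix'];R=np.array(c['R']);t=np.array(c['t'])
    v,u=np.nonzero(m&(d>0)); z=d[v,u]
    P=np.stack([(u-K[0,2])/K[0,0]*z,(v-K[1,2])/K[1,1]*z,z],1)
    return (P-t)@R, u, v
E
python3 - <<'E'
from h import *
for n in("top","scene"):
    p,d=optics.capture(n)
    for q in ["portioner","gate_handle","gate","pin","pin_stand","herb_jar","sauce_bottle","ramekin","tub","scraper","spatula","bowl"]:
        r=optics.regions_of(n,q)
        for k in r[:2]:
            P,u,v=cloud(n,d,k['pixels'])
            if len(P): 
                top=P[P[:,2]>np.percentile(P[:,2],95)-.006]
                print(n,q,round(k['p'],2),k['rect'],len(P),'top',np.median(top,0).round(4),'min',np.percentile(P,2,axis=0).round(3),'max',np.percentile(P,98,axis=0).round(3))
E
```

```text
top portioner 0.7 [277.7, 189.4, 378.4, 263.8] 6321 top [0.5082 0.0598 0.0953] min [ 0.442 -0.163  0.055] max [0.603 0.076 0.099]
top portioner 0.23 [202.4, 220.9, 239.9, 256.6] 849 top [0.4869 0.2309 0.0517] min [ 0.45   0.193 -0.001] max [0.53  0.272 0.086]
top gate 0.67 [329.9, 212.6, 367.9, 259.7] 1401 top [ 0.499  -0.09    0.1127] min [ 0.447 -0.133  0.063] max [ 0.549 -0.051  0.114]
top gate 0.25 [232.6, 103.1, 281.5, 145.4] 1801 top [0.8073 0.1541 0.059 ] min [0.736 0.095 0.002] max [0.849 0.209 0.062]
top pin_stand 0.89 [203.3, 222.1, 239.7, 259.3] 799 top [0.486  0.2312 0.0515] min [0.45  0.193 0.002] max [0.526 0.272 0.073]
top pin_stand 0.33 [442.3, 159.7, 508.9, 217.4] 3135 top [ 0.6305 -0.4157  0.088 ] min [ 0.564 -0.486 -0.002] max [ 0.695 -0.352  0.091]
top herb_jar 0.55 [213.4, 169.0, 242.4, 194.4] 533 top [0.6386 0.2156 0.0907] min [0.61  0.187 0.   ] max [0.67  0.24  0.095]
top sauce_bottle 0.55 [337.6, 104.7, 367.7, 143.0] 659 top [ 0.792  -0.1024  0.1892] min [ 0.763 -0.128  0.013] max [ 0.809 -0.075  0.192]
top ramekin 0.94 [167.2, 194.7, 193.8, 227.0] 569 top [0
[... 2091 characters left out ...]
] min [ 0.526  0.311 -0.001] max [0.595 0.375 0.041]
scene tub 0.79 [153.1, 145.9, 222.8, 199.2] 2577 top [ 0.6296 -0.4173  0.0874] min [ 0.562 -0.49   0.   ] max [ 0.698 -0.352  0.09 ]
scene scraper 0.82 [435.9, 207.7, 496.1, 244.6] 1561 top [0.3702 0.382  0.0188] min [0.352 0.315 0.   ] max [0.454 0.458 0.022]
scene scraper 0.29 [441.4, 256.4, 483.9, 342.4] 1333 top [0.5749 0.4653 0.0178] min [ 0.52   0.447 -0.001] max [0.762 0.508 0.021]
scene spatula 0.59 [443.4, 257.3, 484.0, 344.2] 1271 top [0.577  0.4653 0.0179] min [ 0.527  0.447 -0.   ] max [0.762 0.509 0.021]
scene bowl 0.57 [297.1, 250.1, 348.1, 296.9] 1773 top [0.76   0.14   0.0585] min [0.729 0.092 0.003] max [0.832 0.209 0.061]
```

The top view shows the portioner around (330,225), with the spring housing to its left (world +y) and the rail on the far side. The pin stand is at (220,239) and the jar at (229,180). Next I'll fit the portioner pose, then look from the wrist camera.

```bash
cat >> h.py <<'E'
def down(yaw): # jaw axis (tool y) at angle yaw in world
    y=np.array([np.cos(yaw),np.sin(yaw),0]); z=np.array([0,0,-1.]); return np.stack([np.cross(y,z),y,z],1)
def best(p,yaw):
    q0=readout.get_obs()['q'];o=[]
    for k in(0,np.pi):
        q=solve_ik(p,down(yaw+k))
        if q is not None:o.append((np.abs(np.array(q)-q0).max(),k,q))
    print([(round(a,2),round(k,1)) for a,k,_ in o]); o.sort(key=lambda a:a[0]); return yaw+o[0][1]
def obs():
    o=readout.get_obs();print('t',round(o['clock'],2),'pos',o['position'].round(4),'w',round(o['width'],4),'F',o['contact_force'].round(2));return o
E
python3 - <<'E'
from h import *
for n in("top","scene"):
    p,d=optics.capture(n); P,u,v=cloud(n,d,d>0)
    b=(P[:,0]>.4)&(P[:,0]<.65)&(P[:,1]>-.2)&(P[:,1]<.12)
    for lo,hi,nm in((.079,.0905,'rail'),(.109,.118,'handle'),(.0915,.1,'housing')):
        s=b&(P[:,2]>lo)&(P[:,2]<hi); Q=P[s]
        r=cv2.minAreaRect((Q[:,:2]*1000).astype(np.float32)); print(n,nm,s.sum(),np.round(r[0],1),np.round(r[1],1),round(r[2],1),np.median(Q[:,2]).round(4))
    s=(np.hypot(P[:,0]-.489,P[:,1]-.233)<.05)&(P[:,2]>.086); Q=P[s]; print('pin',s.sum(),np.median(Q,0), cv2.minAreaRect((Q[:,:2]*1000).astype(np.float32)))
    s=(np.hypot(P[:,0]-.489,P[:,1]-.233)<.07)&(abs(P[:,2]-.05)<.004); Q=P[s]; print('stand',s.sum(),cv2.minAreaRect((Q[:,:2]*1000).astype(np.float32)))
    if n=="top": cv2.imwrite("pics/b_top.png",cv2.resize(p[170:280,195:395,::-1],None,fx=4,fy=4,interpolation=cv2.INTER_CUBIC))
E
```

```text
top rail 1548 [522.8 -43.2] [250.4 160.4] 84.9 0.0849
top handle 81 [498.  -91.3] [27.3 17.5] 1.1 0.1126
top housing 681 [526.2  -2.1] [142.9 184.2] 2.7 0.0953
pin 56 [0.48478166 0.23460654 0.09241387] ((485.54327392578125, 234.57249450683594), (17.813905715942383, 18.709646224975586), 18.24651527404785)
stand 582 ((487.8419494628906, 233.81900024414062), (70.51344299316406, 70.72317504882812), 18.996192932128906)
scene rail 1056 [525.5 -44.6] [254.4 158.1] 84.6 0.0847
scene handle 47 [498.1 -90.4] [17.9 30.4] 85.5 0.1129
scene housing 412 [504.9  -6. ] [181.4 122.1] 83.8 0.0949
pin 36 [0.48816723 0.23338995 0.09128624] ((485.97784423828125, 233.7648468017578), (19.98488998413086, 15.793290138244629), 23.303619384765625)
stand 411 ((486.43353271484375, 232.57823181152344), (76.77716064453125, 69.61863708496094), 19.386213302612305)
```

View pics/b_top.png

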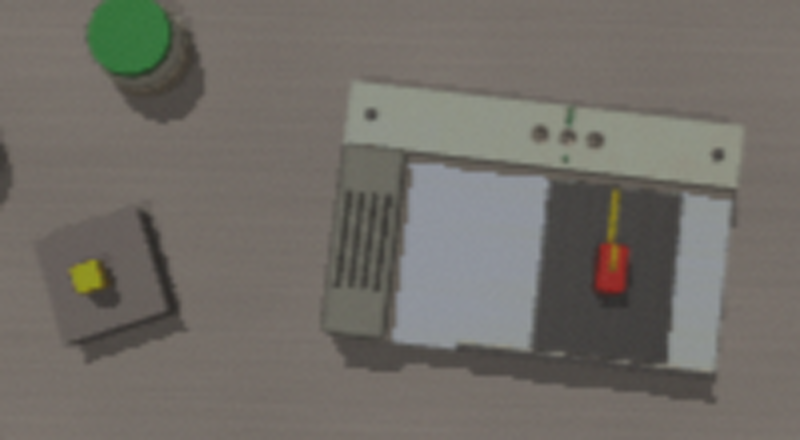

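```bash
cat >> h.py <<'E'
def wproj(X,c):
    K=c['camera_matrix'];P=np.atleast_2d(X)@np.array(c['R']).T+c['t']
    r=np.hypot(P[:,0],P[:,1]);th=np.arctan2(r,P[:,2]);f=K[0,0]
    return np.stack([K[0,2]+f*th*P[:,0]/r,K[1,2]+f*th*P[:,1]/r],1)
def wray(uv,z,c): # pixel -> world at height z
    K=c['camera_matrix'];d=(np.atleast_2d(uv)-[K[0,2],K[1,2]])/K[0,0];th=np.linalg.norm(d,axis=1,keepdims=True)
    v=np.hstack([d/th*np.sin(th),np.cos(th)]);R=np.array(c['R']);C=-R.T@c['t'];w=v@R
    return C+w*((z-C[2])/w[:,2:3])
E
python3 - <<'E'
from h import *
p=[.486,.234,.20]
y=best(p,np.radians(109)); print(np.degrees(y))
arm.move_to([.40,-.1,.28],down(y)) if False else None
arm.move_to(p,down(y)); arm.dwell(.3); obs()
c=optics.get_calibration("wrist"); print('cam',-np.array(c['R']).T@c['t'])
pic,d=optics.capture("wrist"); cv2.imwrite("pics/c_w.png",pic[:,:,::-1])
print(wproj([[.486,.234,.092],[.488,.234,.05]],c))
for q in("pin","pin_stand"):
    for k in optics.regions_of("wrist",q)[:1]:print(q,k['p'],k['rect'])
E
```

```text
[(np.float64(1.11), 0), (np.float64(2.03), 3.1)]
109.0
t 5.12 pos [0.4861 0.2339 0.2   ] w 0.0939 F [-0.56  0.44 -0.9 ]
cam [0.4152197  0.21021194 0.40030589]
[[316.61821659 189.87914527]
 [316.11835204 182.92711631]]
pin 0.61 [306.8, 175.0, 327.6, 198.5]
pin_stand 0.81 [284.3, 147.1, 344.8, 215.0]
```

View pics/c_w.png

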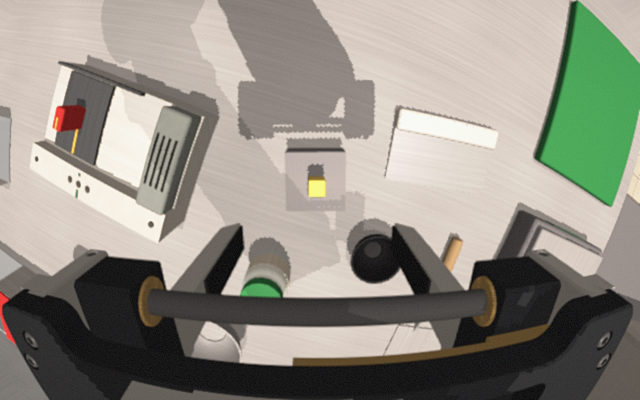

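The wrist picture shows the yellow pin head at about (317,188), centred between the open fingers. The jaws are square to the head. Measuring it now.

```bash
python3 - <<'E'
from h import *
c=optics.get_calibration("wrist");pic,d=optics.capture("wrist")
hsv=cv2.cvtColor(pic,cv2.COLOR_RGB2HSV)
m=(hsv[:,:,0]>22)&(hsv[:,:,0]<38)&(hsv[:,:,1]>100)&(hsv[:,:,2]>200); m[:150]=0;m[220:]=0;m[:,:290]=0;m[:,345:]=0
r=cv2.minAreaRect(np.argwhere(m)[:,::-1].astype(np.float32));print(r,m.sum())
ctr=np.argwhere(m).mean(0)[::-1];print(ctr,wray(ctr,.092,c))
cr=wray(cv2.boxPoints(r),.092,c);print(cr.round(4), np.ptp(cr,axis=0))
cv2.imwrite("pics/c_crop.png",cv2.resize(pic[130:230,260:370,::-1],None,fx=6,fy=6,interpolation=cv2.INTER_NEAREST))
for k in optics.regions_of("wrist","portioner")[:1]:pass
E
```

```text
((316.5, 188.0), (16.0, 17.0), 90.0) 290
[316.67241379 188.00689655] [[0.48407013 0.23351188 0.092     ]]
[[0.479  0.2225 0.092 ]
 [0.4734 0.2388 0.092 ]
 [0.4893 0.2444 0.092 ]
 [0.495  0.2278 0.092 ]] [0.02157514 0.02191955 0.        ]
```

View pics/c_crop.png

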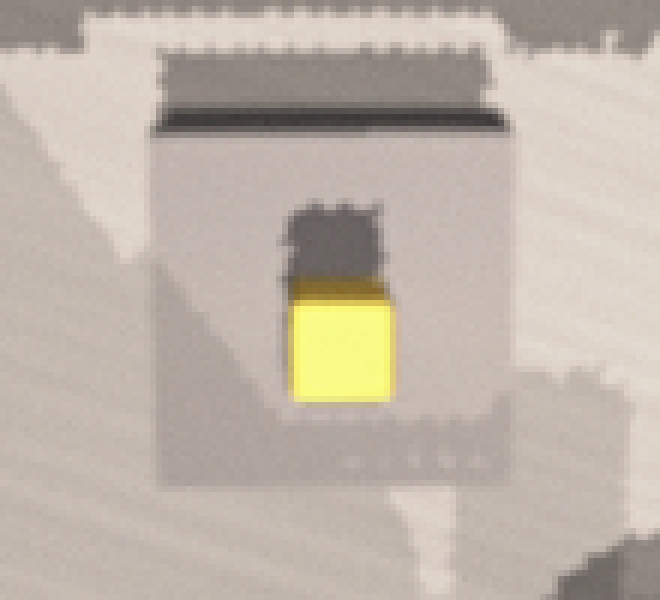

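```bash
python3 - <<'E'
from h import *
R=down(np.radians(109))
arm.servo_line([.485,.234,.12],R,.15); print(arm.servo_line([.485,.234,.060],R,.08,stop_force=8)); obs()
clamp(25); obs()
arm.servo_line([.485,.234,.15],R,.08); obs()
pic,d=optics.capture("wrist"); cv2.imwrite("pics/d_w.png",pic[:,:,::-1])
c=optics.get_calibration("wrist");print(wproj([[.485,.234,.166],[.485,.234,.182]],c))
E
```

```text
False
t 6.95 pos [0.4851 0.2343 0.0603] w 0.0939 F [ 0.26  0.37 -0.04]
t 8.1 pos [0.4851 0.2339 0.06  ] w 0.0179 F [ 0.63 -0.58 -0.07]
t 9.38 pos [0.4847 0.2339 0.1495] w 0.0183 F [-0.24 -0.43 -0.41]
[[316.13044356 236.2115733 ]
 [316.04754558 246.37417052]]
```

View pics/d_w.png

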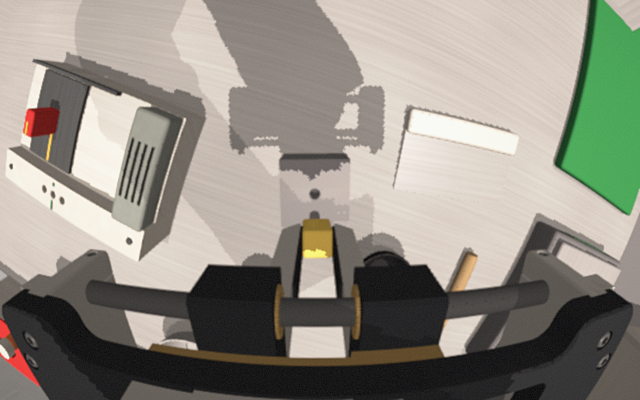

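The pin is in the grip, its head at (316,240). The empty stand hole shows at (315,193), which gives me an alignment reference. The rail hole should appear at the same pixel when the TCP is at the same height above it.

```bash
python3 - <<'E'
from h import *
im=cv2.imread("pics/d_w.png"); cv2.imwrite("pics/d_crop.png",cv2.resize(im[150:260,260:370],None,fx=5,fy=5,interpolation=cv2.INTER_NEAREST))
h=[.5812,-.0635]
R=down(np.radians(109)); y=np.radians(84.9); R2=down(y)
best([*h,.185],y)
arm.servo_line([.485,.234,.20],R,.15)
arm.move_to([*h,.22],R2); arm.servo_line([*h,.185],R2,.1); arm.dwell(.3); o=obs()
print(o['eef_rot'].round(4))
pic,d=optics.capture("wrist"); cv2.imwrite("pics/e_w.png",pic[:,:,::-1])
cv2.imwrite("pics/e_crop.png",cv2.resize(pic[150:260,260:370,::-1],None,fx=5,fy=5,interpolation=cv2.INTER_NEAREST))
c=optics.get_calibration("wrist");print(wproj([[*h,.085]],c))
np.save("hover.npy",o['position'])
E
```

```text
[(np.float64(0.45), 0), (np.float64(2.21), 3.1)]
t 11.9 pos [ 0.5814 -0.0636  0.1854] w 0.018 F [ 0.08  0.05 -0.98]
[[-9.96e-01  8.90e-02  6.00e-04]
 [ 8.90e-02  9.96e-01 -2.00e-04]
 [-6.00e-04 -1.00e-04 -1.00e+00]]
[[316.85638489 191.63337279]]
```

View pics/d_crop.png

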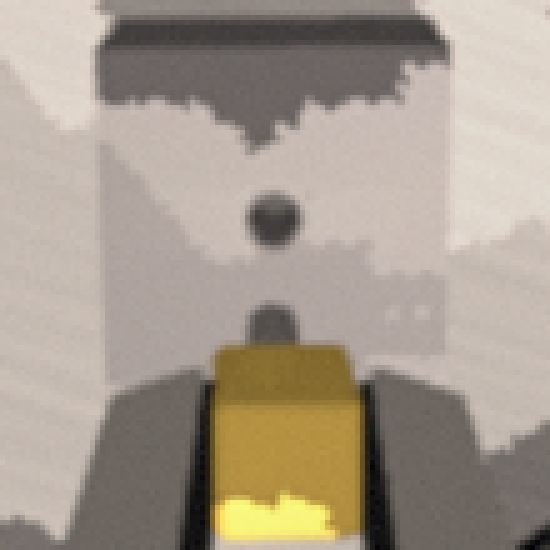

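View pics/e_w.png

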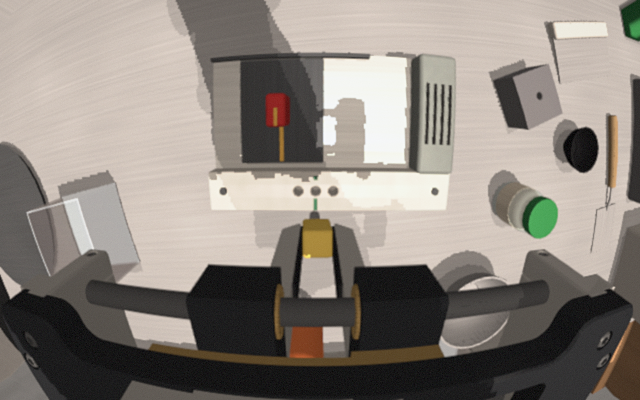

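View pics/e_crop.png

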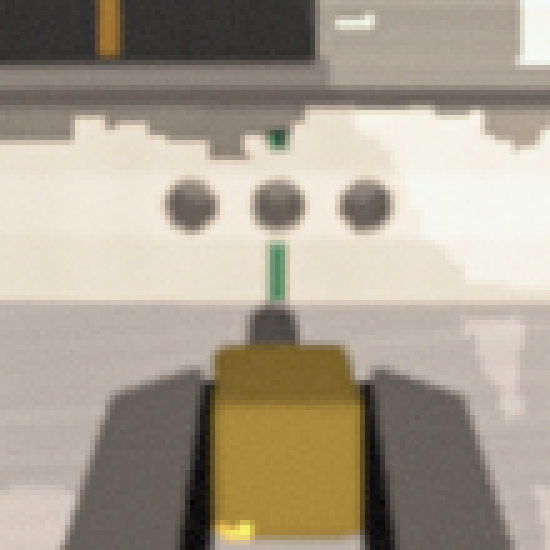

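The middle hole, between the green lines, is at crop (278,204) and the reference is (274,219). That calls for a correction of about −2.6 mm in portioner x and +0.8 mm in y. I'll apply it, go down close, and check.

```bash
python3 - <<'E'
from h import *
h=[.5789,-.0626];R2=down(np.radians(84.9))
arm.servo_line([*h,.185],R2,.05); arm.dwell(.2);obs()
pic,d=optics.capture("wrist")
a=cv2.resize(pic[150:260,260:370,::-1],None,fx=5,fy=5,interpolation=cv2.INTER_NEAREST)[:,:390]
arm.servo_line([*h,.128],R2,.08,stop_force=6); arm.dwell(.2);obs()
pic,d=optics.capture("wrist")
b=cv2.resize(pic[150:260,260:370,::-1],None,fx=5,fy=5,interpolation=cv2.INTER_NEAREST)[:,:390]
cv2.imwrite("pics/f.png",np.hstack([a,b]))
pic,d=optics.capture("scene"); cv2.imwrite("pics/f_s.png",cv2.resize(pic[130:250,240:380,::-1],None,fx=5,fy=5,interpolation=cv2.INTER_CUBIC))
E
```

```text
t 12.4 pos [ 0.5789 -0.0626  0.185 ] w 0.0174 F [-0.41  0.14 -0.87]
t 13.52 pos [ 0.5792 -0.0626  0.1285] w 0.018 F [ 1.45 -0.71 -0.37]
```

View pics/f.png

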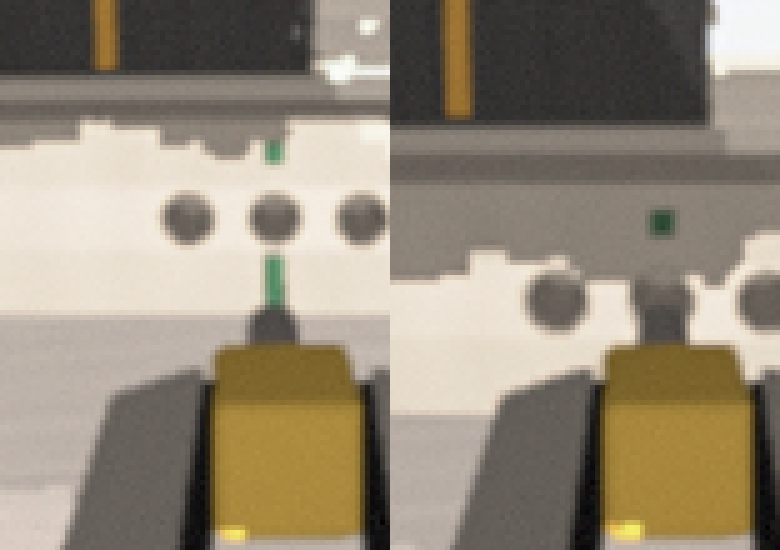

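View pics/f_s.png

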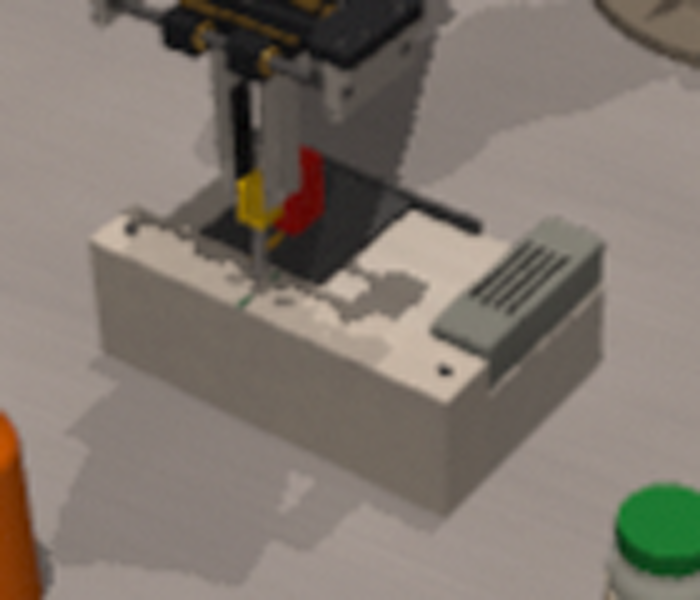

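The pin tip is over the middle hole in both views: centred at (662,300) in the right crop, and just above the hole by the green line in the scene view. Inserting.

```bash
python3 - <<'E'
from h import *
h=[.5789,-.0626];R2=down(np.radians(84.9))
print(arm.servo_line([*h,.0935],R2,.03,stop_force=12)); obs()
arm.dwell(.2); o=obs()
E
```

```text
True
t 14.71 pos [ 0.5794 -0.0627  0.0943] w 0.018 F [-0.71 -0.87  8.71]
t 14.91 pos [ 0.5794 -0.0627  0.0944] w 0.0179 F [-1.28 -0.21  7.06]
```

The stop came at TCP z 0.0944, about 0.095 expected, so the pin has reached the bottom. Releasing, retreating and checking.

```bash
python3 - <<'E'
from h import *
h=[.5794,-.0627];R2=down(np.radians(84.9))
release(); arm.dwell(.3); obs()
arm.servo_line([*h,.185],R2,.12)
P0=np.array([.4980,-.0910,.185])
arm.servo_line(P0,R2,.15); arm.dwell(.2); obs()
c=optics.get_calibration("wrist");pic,d=optics.capture("wrist"); cv2.imwrite("pics/g_w.png",pic[:,:,::-1])
hsv=cv2.cvtColor(pic,cv2.COLOR_RGB2HSV)
m=((hsv[:,:,0]<6)|(hsv[:,:,0]>174))&(hsv[:,:,1]>150)&(hsv[:,:,2]>90); m[:120]=0;m[260:]=0;m[:,:260]=0;m[:,380:]=0
v,u=np.nonzero(m); print(m.sum(),u.min(),u.max(),v.min(),v.max(),'pred',wproj([[.498,-.091,.113]],c), wray([[(u.min()+u.max())/2,v.max()-8]],.113,c))
p,d=optics.capture("top"); P,_,_=cloud("top",d,d>0); s=(np.hypot(P[:,0]-.58,P[:,1]+.063)<.03)&(P[:,2]>.11);print('pin top',np.median(P[s],0),s.sum())
p,d=optics.capture("scene"); cv2.imwrite("pics/g_s.png",cv2.resize(p[130:250,240:380,::-1],None,fx=5,fy=5,interpolation=cv2.INTER_CUBIC))
P,_,_=cloud("scene",d,d>0); s=(np.hypot(P[:,0]-.58,P[:,1]+.063)<.03)&(P[:,2]>.12);print('pin top',np.median(P[s],0),P[s].max(0),s.sum())
E
```

```text
t 16.44 pos [ 0.5788 -0.0627  0.0937] w 0.094 F [-0.06 -0.26 -0.51]
t 18.27 pos [ 0.4986 -0.0904  0.1849] w 0.0939 F [0.69 0.39 0.29]
626 304 323 174 212 pred [[316.01349628 198.8168823 ]] [[ 0.50269702 -0.09372787  0.113     ]]
pin top [nan nan nan] 0
pin top [ 0.58106217 -0.06046472  0.12510649] [ 0.58924823 -0.05075816  0.12896074] 41
  return _methods._mean(a, axis=axis, dtype=dtype,
  ret = um.true_divide(
```

View pics/g_w.png

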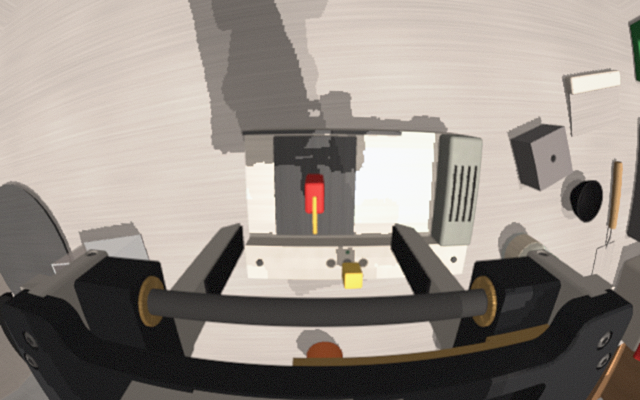

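View pics/g_s.png

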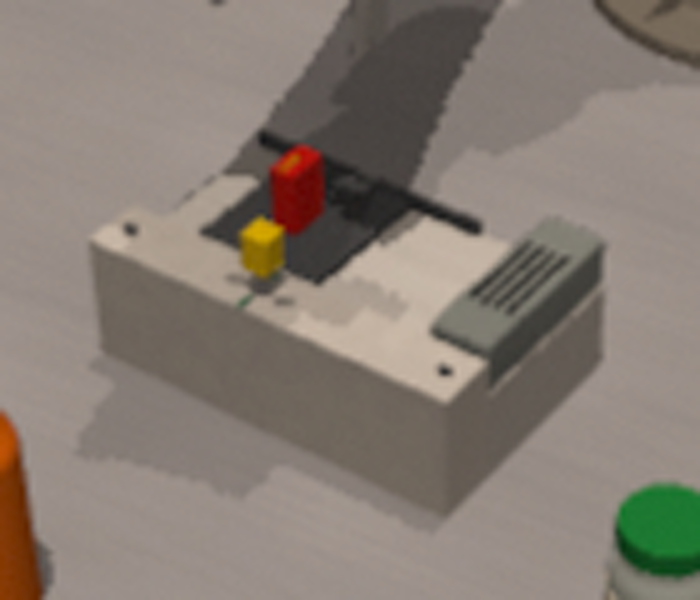

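The pin stands in the middle hole (scene view (262,245)), with its top at about 0.127, so it is fully in, and the gate is shut. In the wrist view the handle is at (314,190), centred between the jaws. Gripping it now.

```bash
python3 - <<'E'
from h import *
R2=down(np.radians(84.9)); yp=np.array([.0889,.996,0])
p=np.array([.4985,-.0908,.0775])
arm.servo_line([*p[:2],.125],R2,.12)
print(arm.servo_line(p,R2,.06,stop_force=8)); obs()
clamp(40); arm.dwell(.2); o=obs(); s=o['position']; np.save("shut.npy",s)
for k in (.012,.024,.034):
    arm.servo_line(p+k*yp,R2,.04); o=obs(); print('travel',(o['position']-s)@yp)
arm.dwell(.3); o=obs(); print('travel',(o['position']-s)@yp)
pic,d=optics.capture("wrist"); cv2.imwrite("pics/i_w.png",pic[:,:,::-1])
pic,d=optics.capture("top"); cv2.imwrite("pics/i_t.png",cv2.resize(pic[170:280,270:395,::-1],None,fx=5,fy=5,interpolation=cv2.INTER_CUBIC))
P,_,_=cloud("top",d,d>0); np.save("ptop.npy",P)
pic,d=optics.capture("scene"); cv2.imwrite("pics/i_s.png",cv2.resize(pic[130:250,240:380,::-1],None,fx=5,fy=5,interpolation=cv2.INTER_CUBIC))
E
```

```text
False
t 20.02 pos [ 0.4987 -0.0908  0.0777] w 0.094 F [-0.33  0.02  0.53]
t 21.37 pos [ 0.4985 -0.0913  0.0775] w 0.0173 F [-0.39 -5.59  0.76]
t 21.82 pos [ 0.4995 -0.0792  0.0775] w 0.0182 F [ 0.24 -5.65  0.13]
travel 0.01215918078783734
t 22.27 pos [ 0.5006 -0.0676  0.0775] w 0.0175 F [-0.03 -7.56  0.92]
travel 0.023837292813643576
t 22.67 pos [ 0.5015 -0.0579  0.0775] w 0.0179 F [-0.42 -7.98  0.97]
travel 0.0335845189579236
t 22.97 pos [ 0.5015 -0.058   0.0775] w 0.0178 F [-0.1  -8.63  1.11]
travel 0.03342739671985779
```

View pics/i_w.png

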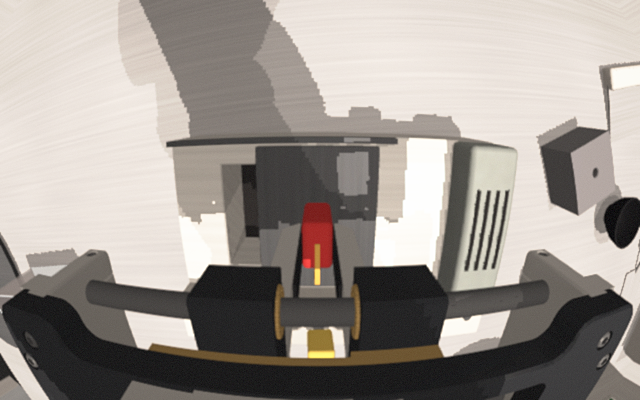

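View pics/i_s.png

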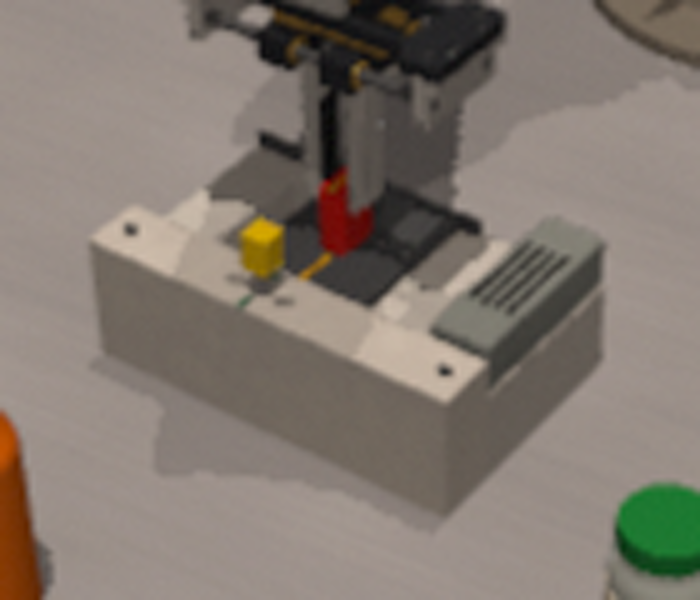

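Travel reads 33.4 mm. In the wrist view the yellow line is at column 317 and the pin at about 320, so the gate needs about 1–1.5 mm more. I'll nudge it, wait and verify.

```bash
python3 - <<'E'
from h import *
R2=down(np.radians(84.9)); yp=np.array([.0889,.996,0]); s=np.load("shut.npy")
p=np.array([.4985,-.0908,.0775])
arm.servo_line(p+.0355*yp,R2,.02)
for i in range(3): arm.dwell(.5); o=obs(); print('travel',((o['position']-s)@yp).round(4), 'maxdq',abs(o['dq']).max().round(4))
pic,d=optics.capture("wrist"); cv2.imwrite("pics/j_w.png",cv2.resize(pic[190:370,230:410,::-1],None,fx=3,fy=3,interpolation=cv2.INTER_CUBIC))
pic,d=optics.capture("scene"); cv2.imwrite("pics/j_s.png",pic[:,:,::-1])
P,_,_=cloud("scene",d,d>0); s=(np.hypot(P[:,0]-.58,P[:,1]+.063)<.02)&(P[:,2]>.12);print('pin top',np.median(P[s],0),P[s].max(0),s.sum())
E
```

```text
t 23.87 pos [ 0.5016 -0.0566  0.0775] w 0.0175 F [-0.2  -8.37  0.5 ]
travel 0.0348 maxdq 0.0016
t 24.37 pos [ 0.5016 -0.0566  0.0775] w 0.0174 F [ 0.27 -8.97  0.96]
travel 0.0349 maxdq 0.0023
t 24.87 pos [ 0.5016 -0.0566  0.0775] w 0.0177 F [ 0.39 -7.94  0.31]
travel 0.0348 maxdq 0.0013
pin top [ 0.56752883 -0.06944078  0.46032324] [ 0.58980837 -0.04932832  0.48948245] 139
```

View pics/j_w.png

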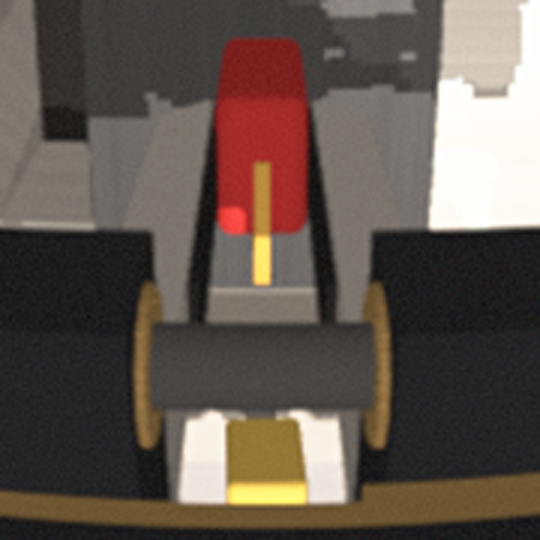

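View pics/j_s.png

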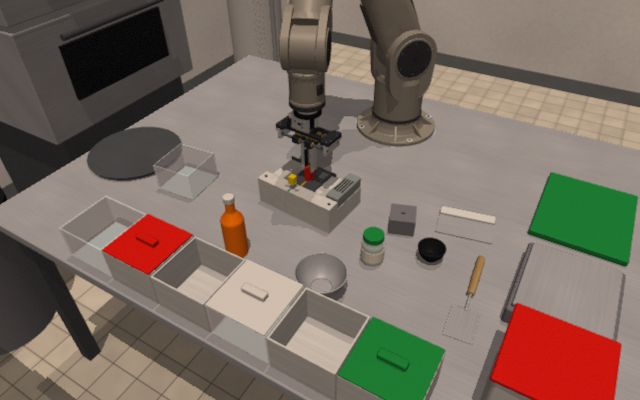

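The yellow line (262) is level with the pin head's centre (about 264). The pin is upright and nothing else has moved. The gate has been steady for more than 1 s, so I'm handing in.

```bash
python3 - <<'E'
from h import *
print(job.finish_job()); obs()
E
```

```text
the job is handed in; nothing more can be done
None
the job is handed in; nothing more can be done
```

I put the pin in the middle hole, released it with the gate still shut, then opened the gate to half travel and handed in at about 25 s while still holding it. The system gave no verdict.

- **Pin:** I lined it up by eye from the wrist camera. It bottomed out with the TCP at z 0.0944 m, against 0.095 m expected. After release its top measured about 0.127 m, which matches fully in.
- **Gate:** It was steady for over 1.3 s before I handed in. The gripper had moved 34.8 mm from its shut position. The spring pushed back with about 8–9 N, as expected at half travel.
- **Pointer:** In the last wrist picture the yellow line and the pin's centre agree to within a pixel.
- **Other things:** In the last scene picture the other things on the counter were where they started.

**Failed checks:** The top camera could not measure the pin's height after release because it got no points there. The last depth check on the pin picked up the gripper above it. So the final evidence that the pin stayed upright and in place is by eye, from the scene and wrist pictures.

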